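# Set the snail in the row and hold the magnifier over it

## Robot

A 6-joint arm with a two-finger parallel gripper is mounted at the origin on the work surface. World frame = base frame: x ahead of the robot, y to its left, z up, the work surface at z = 0. Lengths are in m, angles in degrees, forces in N, time in s.
With the tool pointing down it reaches from about 0.35 to 0.875 m from the base axis. Payload 4.2 kg.
Tool frame: the origin (TCP) lies midway between the tips of the shut fingers; the grasp point (between the pads) lies 19 mm behind it (arm.hold_point_z is the distance from the TCP to the grasp point, in m); z points along the fingers, y is the line along which they close (so a half turn about z gives the same grasp; the last joint's range is limited). The gripper opens to 85 mm and grips with 20 to 120 N. Pads are 22 mm wide; open, the fingers measure 114 mm over their backs; the gripper's body (76 mm by 85 mm) begins 54 mm behind the grasp point. The pads swing forward as they close: fully open they stand 13 mm farther back than shut.
Start: joints at [77.842, 22.042, 0.453, 0, -68.411, -14.817], TCP at [0.283, 0.557, 0.231] pointing down, gripper open.
Joint ranges: [-179.83, 179.83], [-69.29, 118.12], [-61.27, 80.66], [-181.25, 117.63], [-171.15, -9.14], [-177.46, 177.46]. Speed limits (degrees/s): [159.86, 159.86, 180, 180, 180, 180].

## Interface

Orientations are given as [roll, pitch, yaw] about the fixed x, y, z axes, in that order (R = Rz(yaw) Ry(pitch) Rx(roll)).
In Python, from bench import arm gives the robot as it stands. The module is installed in compiled form; this text tells all that it offers.
- The arm moves only by the shell command python3 -m handwheel 'ROWS'. ROWS is JSON, a list of rows, each a list of 7 numbers: the shift along the tool's x, y, z in mm, then the turn, a rotation vector about the tool's x, y, z in rad, then the closure in counts, from 0 (fully open) to 255 (shut). A call has exactly 5 rows; each row is the pose to reach, as a shift and turn from the pose commanded when the call began, along the tool's axes at that moment; what a row does not reach only later rows make up. A row lasts 1/8 s, in which the tool goes at most 62.5 mm and 10.7 degrees, less where a joint would pass 70% of its speed; a pose out of reach is approached as far as the arm can. A call with a gripper value outside its range is refused whole. The fingers move at their own pace and stop on an object; the grip force is fixed at half the most. Time passes only in rows, so rows that repeat a pose let the fingers close, or fill a call up. It gives the time, the measured TCP pose, the force, the opening and the grip force at its end, in the units of the state.
- arm.get_state(): the state, without advancing time (a new reading comes with each control period).
- arm.capture(name): name is "scene" or "top"; returns the picture (480x640x3 uint8, red, green, blue); there is no depth.
- arm.camera_info(name): a dict with "K" (3x3 intrinsics, pixels), "R" (3x3) and "t" (3): a world point X has camera coordinates R X + t. Camera axes: x right, y down, z forward; pixel columns grow to the right and rows downward; lengths in m; the calibration is good to about 2 mm. A picture is of the moment at which its call begins. camera_info takes no time and is no camera call.
- arm.finish_job(): hands the job in; it is judged then, once.
The state is a dict: "clock": time; "qpos": joint angles; "dq": joint speeds; "tau": joint torques, N m; "tcp_pos": TCP position; "eef_rot": TCP orientation; "wrist_force": force on the tool from outside, world axes, zero at the start; "ft_torque": the same for the moment, N m; "grip_width": opening from 0.0 (shut) to 1.0 (fully open); "finger_force": force on a finger pad.
Only numpy, scipy, OpenCV 4.12 (cv2) and the standard library are available. Lean on these libraries where they do the work, as an engineer would, in place of code of your own. Each camera call takes 0.05 s, during which the arm holds its last target. There are 200 camera calls.

## Task

Lift the carved snail onto the blue pad on the low shelf and set it down there without dropping it, centred and upright with its length running along the row, so that it completes the row of three. Then pick up the hand magnifier by its handle, carry it clear over the tool chest, and hold it level over the snail for inspection: lens centred on the top of the shell and about two centimetres above it, handle pointing straight out over the front of the shelf towards the robot, glass not touching anything. Finish still holding the magnifier there, keep off the chest, and leave the pot, stone, offcut and the two other carvings as they are.

Things in the scene. Friction and masses are not known exactly. Their poses are not given: they have to be found in the camera images.
- shelf: low dark-wood display shelf, fixed, 100 deep (own x) by 270 long (own y), 30 mm high; origin under its centre, x from its front (robot side) to its back. Three places in a row along y, about 80 mm apart: one empty, marked by the blue pad; the others hold the gourd and the round button carving
- pad: flat blue pad fixed on the shelf in the row's empty place, any of the three; 44 (own x, same as the shelf's x) by 72 (own y) by 2 mm thick; origin under its centre, 30 mm above the bench (top at 32 mm)
- snail: reddish-brown wooden snail with dark spirals, loose, on the bench at the start, 40 to 85 g: foot 60 long by 28 wide, 10 high; shell a disc of radius 18, axle along own y, 28 wide with flat sides to grip across own y; head reaches 35 mm from the origin; shell top 41 mm above the underside. Origin: centre of the underside, below the shell top; x to the head, z up
- snail_top (a point): topmost point of the snail's shell, 41 mm above the snail's origin
- loupe: hand magnifier lying flat on the bench, loose, 70 to 115 g: black handle 90 long (own x), 16 wide, 18 mm high, flat parallel sides; at its +x end a brass-rimmed clear lens, 64 mm outer diameter, 10 mm high. Balances a few cm from the origin towards the lens; stays level if gripped at the origin with 30 N. Origin: underside of the middle of the handle; x towards the lens, z up
- lens (a point): centre of the lens on its underside, 90 mm from the loupe's origin along its x
- butt (a point): free end of the magnifier's handle, 45 mm from the loupe's origin along -x, 9 mm above the underside
- chest: closed paulownia tool chest with iron bands and a hook latch, fixed between the magnifier and the shelf; 196 (own x) by 116 (own y), 75 mm high; origin under its centre. Only an obstacle
- pot: terracotta hand-warmer pot, loose, 80 mm across, 72 mm high, origin under its centre. Leave alone
- stone: green beach stone, loose, 52 mm across, 26 mm high, origin under its centre. Leave alone
- offcut: pale maple offcut, loose, 55 by 40 by 24 mm high, origin under its centre. Leave alone
- gourd: yellow gourd carving in the row on the shelf, 38 mm across, 42 mm high, origin under its centre, 30 mm above the bench. Leave alone
- manju: white round button carving in the row on the shelf, 42 mm across, 22 mm high, origin under its centre, 30 mm above the bench. Leave alone
Not all that is in view belongs to the job. What is shaped like the snail but pink or purple is not meant.

How it is judged:
By the outcome, as a careful person would: the job done as asked, in the order asked, and still so for the second after the job is handed in, while the arm keeps its last pose, push and grip.
It also fails if it takes over 58 s, if anything falls off the work surface, if the arm or the gripper's body presses on something with over 40 N, if the wrist force passes 120 N, or if a joint passes its speed limit or range.

## Working session

There is one attempt and no reset: what is moved stays moved. The work goes in short steps, Python scripts to look and compute and a shell command to move; the robot and the scene stay as the last step left them, time stands still between calls to the robot, and variables do not carry over. Pictures are saved under pics/ and viewed, at most 10 in all, crops included, and the job is handed in when it is done.

```bash
mkdir -p pics
python3 - <<'E'
from bench import arm
import cv2
for n in("scene","top"):
    cv2.imwrite(f"pics/{n}0.png",arm.capture(n)[:,:,::-1]); c=arm.camera_info(n); print(n,c["K"],c["R"],c["t"])
print(arm.get_state(), arm.hold_point_z)
E
```

```text
scene [[472.49659699   0.         315.15711722]
 [  0.         472.49659699 233.87310863]
 [  0.           0.           1.        ]] [[-0.72437265  0.68911445 -0.02013827]
 [ 0.38788357  0.38323264 -0.83825955]
 [-0.56993913 -0.61502359 -0.54489941]] [ 0.43106578 -0.13357426  1.16601544]
top [[486.99714924   0.         312.07436296]
 [  0.         486.99714924 244.81089677]
 [  0.           0.           1.        ]] [[ 0.0183242  -0.99954561 -0.02393327]
 [-0.99651562 -0.01631011 -0.08179609]
 [ 0.08136857  0.02534873 -0.99636168]] [-0.03949381  0.56045504  1.01051443]
{'clock': 0.1, 'qpos': array([ 7.78430751e+01,  2.20868461e+01,  3.88078556e-01, -2.50870002e-02,
       -6.84113410e+01, -1.48170825e+01]), 'dq': array([ 0.11059632, -0.08015412,  0.22223538,  0.10693948,  0.00039295,
       -0.00702403]), 'tau': array([-1.37119969e-04, -3.93318057e+01,  1.88930243e+01,  4.19792891e+00,
       -2.56636151e-03,  3.78997655e-06]), 'tcp_pos': array([0.28323576, 0.5565569 , 0.23032961]), 'eef_rot': array([ 1.79887590e+02, -5.62471803e-03, -2.69832549e+01]), 'wrist_force': array([ 0.52613933,  0.34488619, -0.09976981]), 'ft_torque': array([-0.02677253,  0.00633008,  0.07746332]), 'finger_force': 0.0, 'grip_width': 0.998300475506988} 0.0187
```

View pics/top0.png

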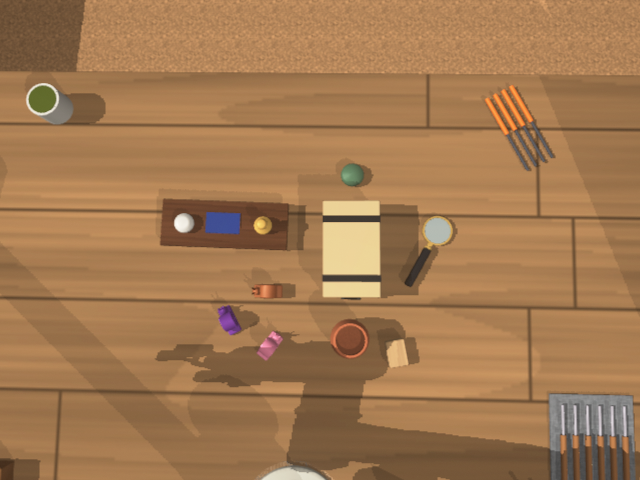

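View pics/scene0.png

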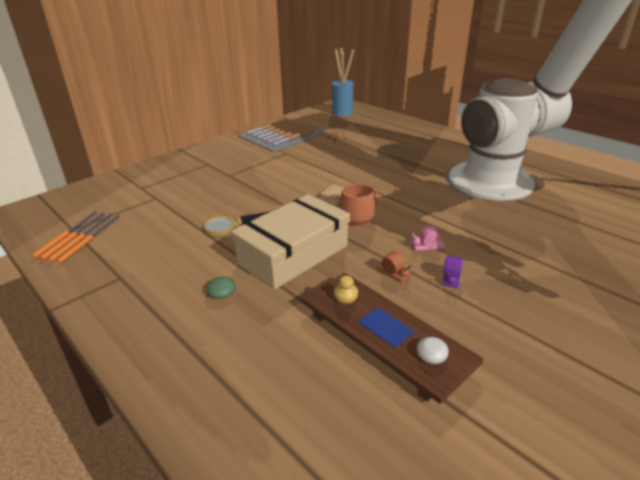

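The top view shows the snail at (266,291) with its head to the left (+y). The pad is at (223,223), between the manju (184,223) and the gourd (263,226). The loupe has its lens at (437,231) and butt at (408,284), with the chest at (351,249) between. The pink and purple snails at (270,345) and (229,320) are decoys.

```bash
cat > h.py <<'E'
from bench import arm
import cv2, numpy as np
def cast(n,uv,z):
    c=arm.camera_info(n);K,R,t=map(np.array,(c["K"],c["R"],c["t"]))
    o=-R.T@t; d=R.T@np.linalg.inv(K)@[uv[0],uv[1],1.]; return o+d*(z-o[2])/d[2]
def proj(n,X):
    c=arm.camera_info(n);p=np.array(c["K"])@(np.array(c["R"])@X+c["t"]);return p[:2]/p[2]
def mask(img,lo,hi,roi):
    h=cv2.cvtColor(img,cv2.COLOR_RGB2HSV);m=cv2.inRange(h,np.array(lo),np.array(hi));k=np.zeros_like(m);x0,y0,x1,y1=roi;k[y0:y1,x0:x1]=m[y0:y1,x0:x1]
    return k
def big(m):
    return max(cv2.findContours(m,cv2.RETR_EXTERNAL,cv2.CHAIN_APPROX_NONE)[0],key=cv2.contourArea)
E
python3 - <<'E'
from h import *
im=cv2.imread("pics/top0.png")[:,:,::-1].copy(); sc=cv2.imread("pics/scene0.png")[:,:,::-1].copy()
def corners(n,c,z):
    b=cv2.boxPoints(cv2.minAreaRect(c));return np.array([cast(n,p,z) for p in b])
for n,i,roi in(("top",im,(190,200,260,250)),("scene",sc,(340,290,430,360))):
    c=big(mask(i,(105,120,40),(130,255,255),roi)); m=cv2.moments(c)
    print("pad",n,cast(n,(m['m10']/m['m00'],m['m01']/m['m00']),.032)); 
    if n=="top": print(corners(n,c,.032).round(4))
c=big(mask(im,(0,0,0),(180,255,55),(395,235,445,295))); print("handle",cv2.minAreaRect(c)); print(corners("top",c,.018).round(4))
for px in((437,231),(408,284)): print(cast("top",px,.01))
c=big(mask(im,(15,40,120),(35,180,255),(310,195,390,305)));print("chest",corners("top",c,.075).round(4))
a=cv2.resize(im[270:310,235:295],None,fx=6,fy=6,interpolation=2);b=cv2.resize(im[205:295,395:465],None,fx=5,fy=5,interpolation=2);s=cv2.resize(sc[240:290,375:425],None,fx=7,fy=7,interpolation=2)
o=np.zeros((600,800,3),np.uint8);o[:240,:360]=a;o[:450,400:750]=b;o[245:595,:350]=s;cv2.imwrite("pics/z.png",o[:,:,::-1])
E
```

```text
pad top [0.60437638 0.16107885 0.032     ]
[[0.6244 0.1966 0.032 ]
 [0.6254 0.1262 0.032 ]
 [0.5849 0.125  0.032 ]
 [0.5838 0.1951 0.032 ]]
pad scene [0.6060688  0.16510438 0.032     ]
handle ((412.1912841796875, 269.8139343261719), (4.803952693939209, 31.370777130126953), 20.772254943847656)
[[ 0.4826 -0.2257  0.018 ]
 [ 0.5449 -0.2489  0.018 ]
 [ 0.5414 -0.2584  0.018 ]
 [ 0.4792 -0.2351  0.018 ]]
[ 0.59608142 -0.29612496  0.01      ]
[ 0.48195112 -0.23464348  0.01      ]
chest [[ 0.6581 -0.025   0.075 ]
 [ 0.6604 -0.1848  0.075 ]
 [ 0.4433 -0.186   0.075 ]
 [ 0.4403 -0.0291  0.075 ]]
```

View pics/z.png

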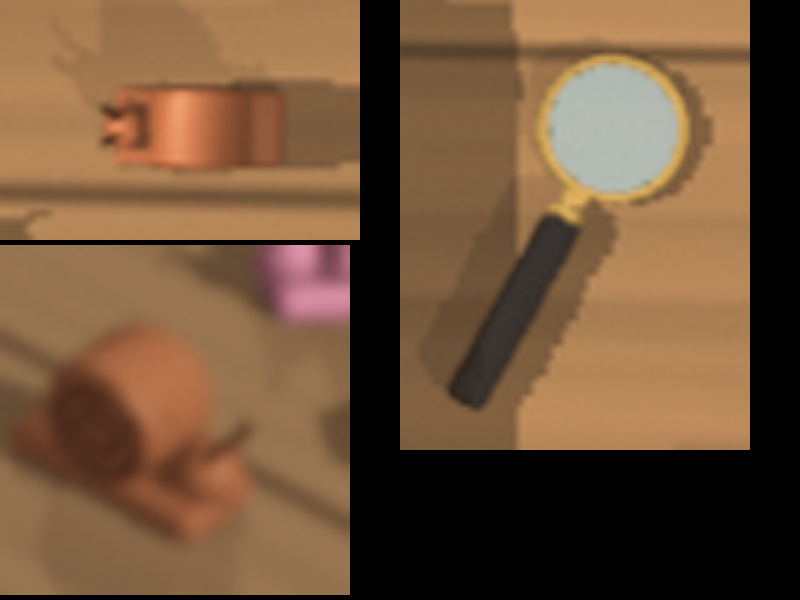

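The zoomed crop shows the snail's foot spanning columns 254–282 and rows 285–298, with its head along +y. The lens centre is at about (437.6,230.4), and the handle centreline runs from (427,249) to (408.4,284.4).

```bash
python3 - <<'E'
from h import *
im=cv2.imread("pics/top0.png")[:,:,::-1].copy();sc=cv2.imread("pics/scene0.png")[:,:,::-1].copy()
print("foot",cast("top",(268.2,291.3),.01),"shell",cast("top",(268.3,291.3),.023))
print("lens",cast("top",(437.6,230.4),.01),"hmid",cast("top",(417.7,266.7),.016),"neck",cast("top",(427,249),.016),"butt",cast("top",(408.4,284.4),.014))
L=cast("top",(437.6,230.4),.01)-cast("top",(408.4,284.4),.014);print("yaw",np.degrees(np.arctan2(L[1],L[0])),np.hypot(*L[:2]))
for p in((322,201),(381,201),(381,297),(322,297)):print("chest",cast("top",p,.075))
c=big(mask(im,(3,120,60),(14,255,255),(245,280,290,302)));print(cv2.minAreaRect(c),cv2.boundingRect(c))
# scene view bias: lens centre & snail
c=big(mask(sc,(0,110,60),(14,255,255),(375,240,415,290)));m=cv2.moments(c);u=(m['m10']/m['m00'],m['m01']/m['m00']);print("snail scene",u,cast("scene",u,.02))
E
python3 -m handwheel '[[0,0,0,0,0,0.18,0],[0,0,0,0,0,0.36,0],[0,0,0,0,0,0.54,0],[0,0,0,0,0,0.72,0],[0,0,0,0,0,0.9,0]]'
```

```text
foot [0.46098048 0.06240535 0.01      ] shell [0.46118436 0.06071708 0.023     ]
lens [ 0.59739227 -0.29740388  0.01      ] hmid [ 0.51878492 -0.25395972  0.016     ] neck [ 0.55666254 -0.27356078  0.016     ] butt [ 0.48110433 -0.23480121  0.014     ]
yaw -28.295442378477038 0.13206808124812092
chest [ 0.64618231 -0.04958914  0.075     ]
chest [ 0.64787297 -0.16879301  0.075     ]
chest [ 0.45489148 -0.17010271  0.075     ]
chest [ 0.45267149 -0.05281395  0.075     ]
((266.5411071777344, 291.6095886230469), (31.87651824951172, 18.162811279296875), 6.009005546569824) (251, 282, 32, 20)
snail scene (394.3888888888889, 266.6658152405279) [0.46754788 0.07198558 0.02      ]
clock: 0.72
tcp_pos: [0.2833, 0.5567, 0.2306]
eef_rot: [180.0, -0.1, -78.9]
wrist_force: [0.4, 0.3, 0.8]
grip_width: 0.998
finger_force: 0.0
```

```bash
python3 -m handwheel '[[58,-9,5,0,0,0.1,0],[116,-18,10,0,0,0.2,0],[174,-26,15,0,0,0.2,0],[232,-35,20,0,0,0.2,0],[290,-44,25,0,0,0.2,0]]'
python3 - <<'E'
from h import *
im=arm.capture("top")
# shelf yaw from its edges: columns at which dark brown begins/ends
m=mask(im,(105,120,40),(130,255,255),(190,200,260,250))
for n,f in(("top edge",lambda c:c.min()),("bot",lambda c:c.max())):
    P=np.array([cast("top",(u,f(np.where(m[:,u])[0])),.032) for u in range(209,238)]);print(n,np.degrees(np.polyfit(P[:,1],P[:,0],1)[0]))
g=cv2.cvtColor(im,cv2.COLOR_RGB2GRAY).astype(float);d=np.diff(g,axis=0)
for lo,hi,s in((190,212,1),(238,256,-1)):
    P=np.array([cast("top",(u,lo+np.argmax(-s*d[lo:hi,u])),.03) for u in range(175,280)]);k=np.abs(P[:,0]-np.median(P[:,0]))<.008;print("shelf",np.polyfit(P[k,1],P[k,0],1),-np.degrees(np.polyfit(P[k,1],P[k,0],1)[0]))
E
```

```text
clock: 1.35
tcp_pos: [0.3843, 0.2795, 0.206]
eef_rot: [180.0, -0.0, -90.0]
wrist_force: [1.4, 0.4, -0.8]
grip_width: 0.999
finger_force: 0.0
top edge 2.0675735606918537
bot 1.0502677341213376
shelf [0.02426762 0.64999574] -1.3904322754171656
shelf [0.02335667 0.54911554] -1.3382385443787745
```

```bash
python3 -m handwheel '[[55,-19,20,0,0,0,0],[110,-38,40,0,0,0,0],[165,-57,65,0,0,0,0],[218,-77,86,0,0,0,0],[218,-77,86,0,0,0,0]]'
python3 - <<'E'
from h import *
im=arm.capture("top"); sc=arm.capture("scene")
o=np.zeros((600,800,3),np.uint8);o[:400,:400]=cv2.resize(im[240:340,220:320],(400,400));o[:400,400:]=cv2.resize(sc[190:290,345:445],(400,400));cv2.imwrite("pics/a.png",o[:,:,::-1]);s=arm.get_state();print(s['tcp_pos'])
E
```

```text
clock: 2.02
tcp_pos: [0.4602, 0.0598, 0.1182]
eef_rot: [179.7, -0.1, -90.4]
wrist_force: [0.0, -0.1, -0.1]
grip_width: 1.0
finger_force: 0.0
[0.46121464 0.06291582 0.11999176]
```

View pics/a.png

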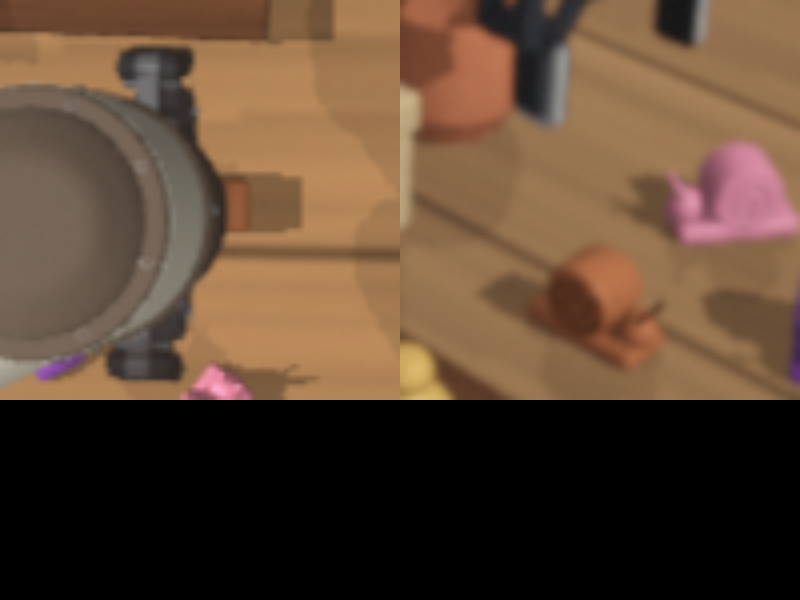

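```bash
python3 -m handwheel '[[0,0,40,0,0,0,0],[0,0,75,0,0,0,0],[0,0,98,0,0,0,0],[0,0,110,0,0,0,0],[0,0,110,0,0,0,0]]'; python3 -m handwheel '[[0,0,0,0,0,0,120],[0,0,0,0,0,0,190],[0,0,0,0,0,0,255],[0,0,0,0,0,0,255],[0,0,0,0,0,0,255]]'; python3 -m handwheel '[[0,0,0,0,0,0,255],[0,0,0,0,0,0,255],[0,0,-5,0,0,0,255],[0,0,-20,0,0,0,255],[0,0,-40,0,0,0,255]]'
```

```text
clock: 2.75
tcp_pos: [0.4612, 0.0644, 0.0103]
eef_rot: [180.0, -0.0, -89.9]
wrist_force: [0.0, 0.5, 0.2]
grip_width: 1.002
finger_force: 0.0
clock: 3.38
tcp_pos: [0.4618, 0.0638, 0.0111]
eef_rot: [-179.9, 0.0, -90.0]
wrist_force: [-1.9, 0.6, 6.3]
grip_width: 0.32
finger_force: 60.2
clock: 4.0
tcp_pos: [0.4605, 0.0631, 0.0503]
eef_rot: [179.9, -0.0, -90.0]
wrist_force: [0.9, 0.3, -0.6]
grip_width: 0.315
finger_force: 59.4
```

```bash
python3 -m handwheel '[[0,0,-50,0,0,0,255],[-30,-40,-55,0,0,0.024,255],[-60,-80,-55,0,0,0.024,255],[-85,-115,-55,0,0,0.024,255],[-99,-142,-55,0,0,0.024,255]]'; python3 -m handwheel '[[0,0,0,0,0,0,255],[0,0,0,0,0,0,255],[0,0,0,0,0,0,255],[0,0,0,0,0,0,255],[0,0,0,0,0,0,255]]';  python3 - <<'E'
from h import *
im=arm.capture("top"); sc=arm.capture("scene")
o=np.zeros((600,800,3),np.uint8);o[:400,:400]=cv2.resize(im[170:270,170:270],(400,400));o[:600,400:]=cv2.resize(sc[230:380,360:460],(400,600));cv2.imwrite("pics/b.png",o[:,:,::-1]);s=[arm.get_state()['tcp_pos']];print(s)
E
```

```text
clock: 4.62
tcp_pos: [0.6041, 0.1635, 0.1048]
eef_rot: [180.0, -0.0, -91.3]
wrist_force: [0.1, -0.2, -0.4]
grip_width: 0.317
finger_force: 59.5
clock: 5.25
tcp_pos: [0.603, 0.1623, 0.1056]
eef_rot: [-180.0, 0.0, -91.4]
wrist_force: [-0.2, -0.5, 0.0]
grip_width: 0.313
finger_force: 59.5
[array([0.60310269, 0.16244433, 0.10552911])]
```

View pics/b.png

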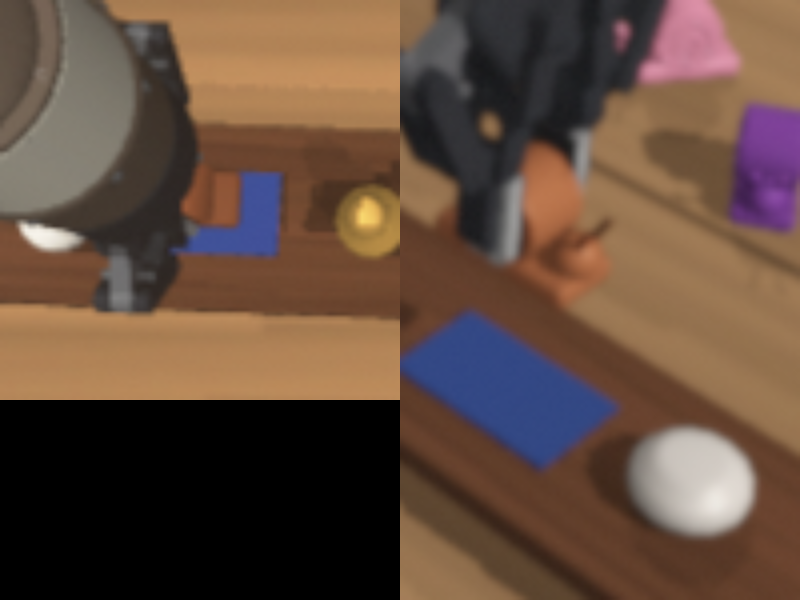

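```bash
python3 -m handwheel '[[0,0,20,0,0,0,255],[0,0,40,0,0,0,255],[0,0,54,0,0,0,255],[0,0,59,0,0,0,255],[0,0,59,0,0,0,255]]';  python3 - <<'E'
from h import *
im=arm.capture("top"); sc=arm.capture("scene");s=arm.get_state()['tcp_pos'];print(s)
P=mask(im,(105,120,40),(130,255,255),(190,200,260,250));S=mask(im,(3,120,40),(14,255,255),(200,205,260,245))
print("pad cols",[np.where(P[r])[0].max() for r in range(216,232,2) if P[r].any()], "rows",[(u,np.where(P[:,u])[0].min(),np.where(P[:,u])[0].max()) for u in range(230,240,2)])
o=np.zeros((600,800,3),np.uint8);o[:400,:400]=cv2.resize(im[195:245,205:255],(400,400));o[:600,400:]=cv2.resize(sc[260:380,350:430],(400,600));cv2.imwrite("pics/c.png",o[:,:,::-1])
E
```

```text
clock: 5.98
tcp_pos: [0.6033, 0.1625, 0.0463]
eef_rot: [-180.0, -0.0, -91.4]
wrist_force: [0.4, -0.1, 0.1]
grip_width: 0.317
finger_force: 59.5
[0.60374073 0.16276041 0.04704162]
pad cols [np.int64(238), np.int64(238), np.int64(238), np.int64(238), np.int64(238), np.int64(238), np.int64(238), np.int64(238)] rows [(230, np.int64(231), np.int64(232)), (232, np.int64(231), np.int64(232)), (234, np.int64(214), np.int64(232)), (236, np.int64(214), np.int64(232)), (238, np.int64(214), np.int64(230))]
```

View pics/c.png

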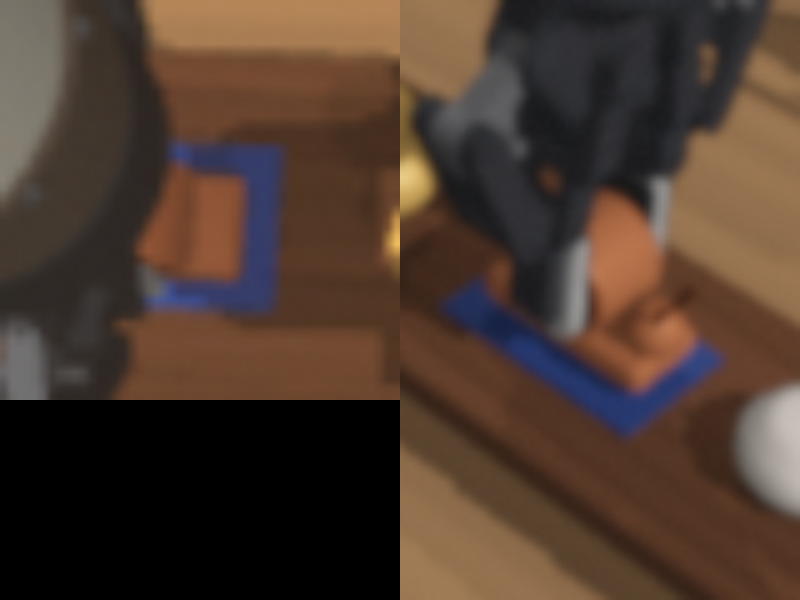

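Run:
```python
from h import *
zf=.0468
t=cast("top",(235.5,223.2),zf);print("tail",t,"snail centre y",t[1]+.03)
print("pad",cast("top",(240.2,223.5),.032),"c y",cast("top",(240.2,223.5),.032)[1]+.036)
```

```text
tail [0.60169142 0.13024723 0.0468    ] snail centre y 0.16024723382623085
pad [0.60304129 0.12298145 0.032     ] c y 0.1589814494719367
```

```bash
python3 -m handwheel '[[1,-1,0,0,0,0,255],[1,-1,2,0,0,0,255],[1,-1,3,0,0,0,255],[1,-1,3.5,0,0,0,255],[1,-1,3.5,0,0,0,255]]'
```

```text
clock: 6.7
tcp_pos: [0.6042, 0.1615, 0.0432]
eef_rot: [-180.0, -0.0, -91.4]
wrist_force: [-1.1, -0.3, 2.1]
grip_width: 0.318
finger_force: 59.8
```

```bash
python3 -m handwheel '[[0,0,0.3,0,0,0,255],[0,0,0.6,0,0,0,255],[0,0,0.6,0,0,0,255],[0,0,0.6,0,0,0,255],[0,0,0.6,0,0,0,255]]'
```

```text
clock: 7.32
tcp_pos: [0.6042, 0.1614, 0.0431]
eef_rot: [-180.0, -0.0, -91.4]
wrist_force: [-3.3, -0.9, 5.4]
grip_width: 0.318
finger_force: 60.2
```

```bash
python3 -m handwheel '[[0,0,0,0,0,0,150],[0,0,0,0,0,0,120],[0,0,0,0,0,0,90],[0,0,0,0,0,0,60],[0,0,0,0,0,0,60]]'; python3 -m handwheel '[[0,0,-10,0,0,0,60],[0,0,-40,0,0,0,60],[0,0,-80,0,0,0,0],[0,0,-120,0,0,0,0],[0,0,-120,0,0,0,0]]'
```

```text
clock: 7.95
tcp_pos: [0.6042, 0.1615, 0.0421]
eef_rot: [180.0, -0.0, -91.4]
wrist_force: [-0.2, 0.5, -0.3]
grip_width: 0.765
finger_force: 0.0
clock: 8.57
tcp_pos: [0.6065, 0.1624, 0.1674]
eef_rot: [-179.5, 0.2, -91.3]
wrist_force: [0.5, 0.8, 0.5]
grip_width: 0.996
finger_force: 0.0
```

```bash
python3 -m handwheel '[[55,10,0,0,0,-0.18,0],[110,20,0,0,0,-0.36,0],[165,30,0,0,0,-0.54,0],[220,40,0,0,0,-0.72,0],[275,49,0,0,0,-0.9,0]]'
python3 - <<'E'
from h import *
im=arm.capture("top");sc=arm.capture("scene");s=arm.get_state();p=s['tcp_pos'];y=np.radians(s['eef_rot'][2]);print(p,s['eef_rot'])
d=np.array([.519,-.2548])-p[:2];print(d@[np.cos(y),np.sin(y)],d@[np.sin(y),-np.cos(y)])
S=mask(im,(3,120,40),(14,255,255),(195,205,250,245));P=mask(im,(105,120,40),(130,255,255),(190,200,260,250));c=big(S);print(cv2.minAreaRect(c),cv2.minAreaRect(cv2.findNonZero(P)))
o=np.zeros((600,800,3),np.uint8);o[:400,:400]=cv2.resize(im[195:245,200:250],(400,400));o[:600,400:]=cv2.resize(sc[260:380,350:430],(400,600));cv2.imwrite("pics/d.png",o[:,:,::-1])
E
```

```text
clock: 9.2
tcp_pos: [0.5478, -0.1132, 0.1621]
eef_rot: [180.0, 0.0, -39.6]
wrist_force: [0.2, -0.5, -0.1]
grip_width: 1.001
finger_force: 0.0
[ 0.54678399 -0.11555511  0.16188616] [ 1.79926662e+02  7.24564413e-02 -4.01235680e+01]
0.06848951963511982 0.12437955710594026Traceback (most recent call last):
  File "<stdin>", line 4, in <module>
  File "h.py", line 12, in big
    return max(cv2.findContours(m,cv2.RETR_EXTERNAL,cv2.CHAIN_APPROX_NONE)[0],key=cv2.contourArea)
ValueError: max() iterable argument is empty
```

```bash
python3 -m handwheel '[[23,42,0,0,0,-0.1,0],[46,84,10,0,0,-0.201,0],[68,124,40,0,0,-0.201,0],[68,124,62,0,0,-0.201,0],[68,124,62,0,0,-0.201,0]]'
python3 - <<'E'
from h import *
im=arm.capture("top");sc=arm.capture("scene");s=arm.get_state();print(s['tcp_pos'])
o=np.zeros((600,800,3),np.uint8);o[:400,:400]=cv2.resize(im[195:245,200:250],(400,400));o[400:600,:333]=cv2.resize(im[210:300,370:520],(333,200));o[:600,400:]=cv2.resize(sc[260:380,350:430],(400,600));cv2.imwrite("pics/d.png",o[:,:,::-1])
E
```

```text
clock: 9.93
tcp_pos: [0.5197, -0.2501, 0.0982]
eef_rot: [179.9, 0.3, -28.5]
wrist_force: [0.2, -0.6, 0.9]
grip_width: 1.004
finger_force: 0.0
[ 0.52189387 -0.24997413  0.10071707]
```

View pics/d.png

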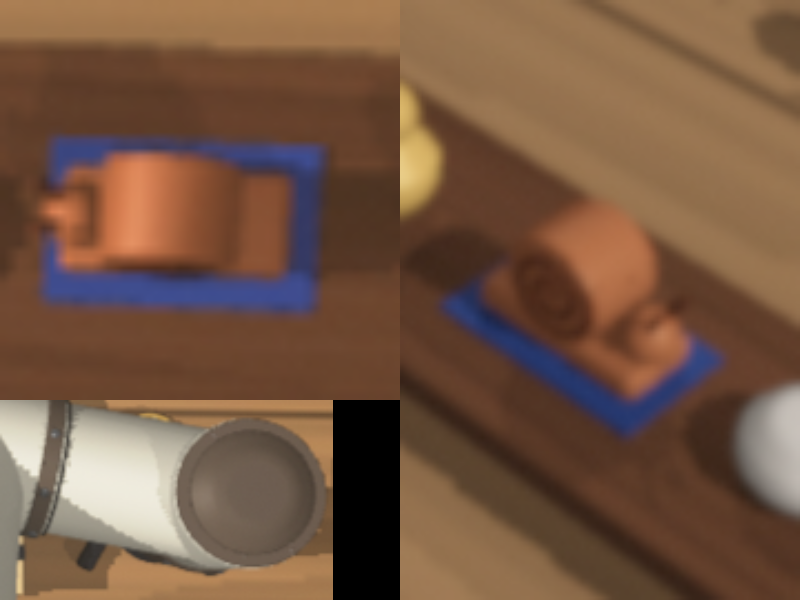

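```bash
python3 -m handwheel '[[0,4,30,0,0,0,0],[0,4,60,0,0,0,0],[0,4,80,0,0,0,0],[0,4,88,0,0,0,0],[0,4,88,0,0,0,0]]';python3 -m handwheel '[[0,0,0,0,0,0,40],[0,0,0,0,0,0,80],[0,0,0,0,0,0,80],[0,0,0,0,0,0,80],[0,0,0,0,0,0,80]]'
```

```text
clock: 10.65
tcp_pos: [0.5202, -0.2535, 0.0129]
eef_rot: [-180.0, -0.1, -28.4]
wrist_force: [-0.3, 0.0, 0.8]
grip_width: 0.998
finger_force: 0.0
clock: 11.28
tcp_pos: [0.5194, -0.2539, 0.0122]
eef_rot: [180.0, -0.0, -28.4]
wrist_force: [0.5, -0.1, 0.6]
grip_width: 0.689
finger_force: 0.0
```

```bash
python3 -m handwheel '[[0,0,6,0,0,0,80],[0,0,9.5,0,0,0,80],[0,0,9.5,0,0,0,150],[0,0,9.5,0,0,0,200],[0,0,9.5,0,0,0,255]]';python3 -m handwheel '[[0,0,0,0,0,0,255],[0,0,0,0,0,0,255],[0,0,0,0,0,0,255],[0,0,0,0,0,0,255],[0,0,0,0,0,0,255]]';python3 -m handwheel '[[0,0,-3,0,0,0,255],[0,0,-10,0,0,0,255],[0,0,-20,0,0,0,255],[0,0,-30,0,0,0,255],[0,0,-30,0,0,0,255]]'
```

```text
clock: 11.9
tcp_pos: [0.5196, -0.2539, 0.003]
eef_rot: [-180.0, -0.0, -28.4]
wrist_force: [-0.3, 0.6, -1.3]
grip_width: 0.17
finger_force: 60.5
clock: 12.52
tcp_pos: [0.5196, -0.2538, 0.0029]
eef_rot: [-180.0, -0.0, -28.4]
wrist_force: [0.1, 0.4, 3.6]
grip_width: 0.166
finger_force: 61.0
clock: 13.15
tcp_pos: [0.5202, -0.254, 0.0341]
eef_rot: [-180.0, -0.1, -28.4]
wrist_force: [0.3, -0.0, -0.9]
grip_width: 0.168
finger_force: 60.7
```

```bash
python3 -m handwheel '[[0,0,-50,0,0,0,255],[0,0,-100,0,0,0,255],[0,0,-145,0,0,0,255],[-12,-22,-165,0,0,0,255],[-30,-54,-165,0,0,0,255]]';python3 -m handwheel '[[-22,-40,0,0,0,-0.09,255],[-46,-82,0,0,0,-0.19,255],[-70,-124,0,0,0,-0.28,255],[-94,-166,0,0,0,-0.37,255],[-115,-205,0,0,0,-0.471,255]]'; python3 -m handwheel '[[0,0,0,0,0,0,255],[0,0,0,0,0,0,255],[0,0,0,0,0,0,255],[0,0,0,0,0,0,255],[0,0,0,0,0,0,255]]'
```

```text
clock: 13.78
tcp_pos: [0.5196, -0.1921, 0.1998]
eef_rot: [-179.9, -0.2, -28.5]
wrist_force: [0.4, 1.1, -1.1]
grip_width: 0.173
finger_force: 60.7
clock: 14.4
tcp_pos: [0.5145, 0.0446, 0.1976]
eef_rot: [-180.0, 0.0, -1.2]
wrist_force: [0.3, -0.5, -0.5]
grip_width: 0.169
finger_force: 60.6
clock: 15.02
tcp_pos: [0.5151, 0.0423, 0.1977]
eef_rot: [-180.0, 0.0, -1.5]
wrist_force: [0.8, 0.2, -1.5]
grip_width: 0.17
finger_force: 60.6
```

```bash
python3 -m handwheel '[[-1,-40,10,0,0,0,255],[-2,-80,25,0,0,0,255],[-4,-121,45,0,0,0,255],[-4,-121,65,0,0,0,255],[-4,-121,65,0,0,0,255]]';python3 -m handwheel '[[0,0,0,0,0,0,255],[0,0,0,0,0,0,255],[0,0,0,0,0,0,255],[0,0,0,0,0,0,255],[0,0,0,0,0,0,255]]'
python3 - <<'E'
from h import *
im=arm.capture("top");sc=arm.capture("scene");s=arm.get_state();print(s['tcp_pos'],s['eef_rot'])
o=np.zeros((600,800,3),np.uint8);o[:400,:400]=cv2.resize(im[180:260,180:260],(400,400));o[:600,400:]=cv2.resize(sc[220:370,350:450],(400,600));cv2.imwrite("pics/e.png",o[:,:,::-1])
cv2.imwrite("pics/e_t.png",im[:,:,::-1])
E
```

```text
clock: 15.65
tcp_pos: [0.5131, 0.1636, 0.1312]
eef_rot: [179.9, 0.2, -1.4]
wrist_force: [0.5, -0.2, -1.6]
grip_width: 0.169
finger_force: 60.6
clock: 16.27
tcp_pos: [0.5142, 0.164, 0.1329]
eef_rot: [-180.0, -0.0, -1.4]
wrist_force: [0.5, 0.1, -1.6]
grip_width: 0.168
finger_force: 60.6
[0.51416105 0.16399834 0.13276678] [-1.79999390e+02 -3.10013819e-03 -1.43549546e+00]
```

View pics/e.png

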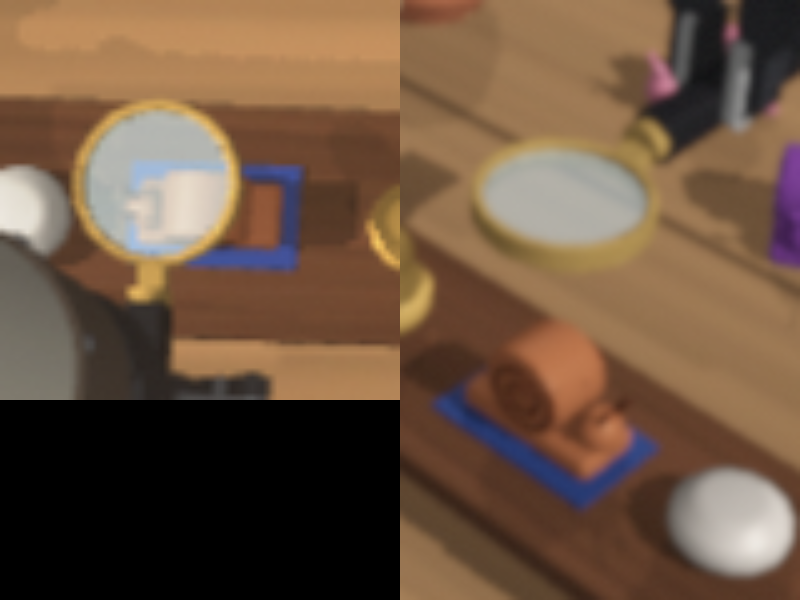

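Run:
```python
from h import *
print("lens",cast("top",(211.6,216.4),.137))
print("shell y",cast("top",(221.5,221.25),.056)[1],"x",cast("top",(221.5,221.25),.07)[0])
print("foot c",cast("top",(200+177/8,195+222/8),.042),"pad c",cast("top",(200+184.5/8,195+225/8),.032))
# scene: lens ellipse centre crop (566,205)/4 ->
print("lens scene",cast("scene",(350+(566-400)/4,220+197/4),.139))
```

```text
lens [0.60283267 0.15962228 0.137     ]
shell y 0.15775899301507607 x 0.6023796504539629
foot c [0.60280654 0.15933972 0.042     ] pad c [0.60328312 0.15944961 0.032     ]
lens scene [0.6052951  0.16564936 0.139     ]
```

```bash
python3 -m handwheel '[[0,1,12,0,0,0,255],[0,1,24,0,0,0,255],[0,1,32,0,0,0,255],[0,1,36.8,0,0,0,255],[0,1,36.8,0,0,0,255]]';python3 -m handwheel '[[0,0,0,0,0,0,255],[0,0,0,0,0,0,255],[0,0,0,0,0,0,255],[0,0,0,0,0,0,255],[0,0,0,0,0,0,255]]'
python3 - <<'E'
from h import *
im=arm.capture("top");sc=arm.capture("scene")
o=np.zeros((600,800,3),np.uint8);o[:400,:400]=cv2.resize(im[180:260,180:260],(400,400));o[:600,400:]=cv2.resize(sc[220:370,350:450],(400,600));cv2.imwrite("pics/f.png",o[:,:,::-1])
top=np.array([.604,.161,.073])
for n in("top","scene"):print(n,"lens predicted",proj(n,top+[0,0,.025]),"shell top",proj(n,top))
E
```

```text
clock: 17.0
tcp_pos: [0.514, 0.1629, 0.0954]
eef_rot: [180.0, 0.0, -1.4]
wrist_force: [-0.2, 0.5, -0.5]
grip_width: 0.167
finger_force: 60.6
clock: 17.62
tcp_pos: [0.5142, 0.163, 0.096]
eef_rot: [-180.0, -0.0, -1.4]
wrist_force: [-0.2, 0.3, -1.4]
grip_width: 0.173
finger_force: 60.6
top lens predicted [215.44187761 218.5569014 ] shell top [218.16477095 220.22169505]
scene lens predicted [387.52500032 290.52754986] shell top [386.42986794 303.89566051]
```

View pics/f.png

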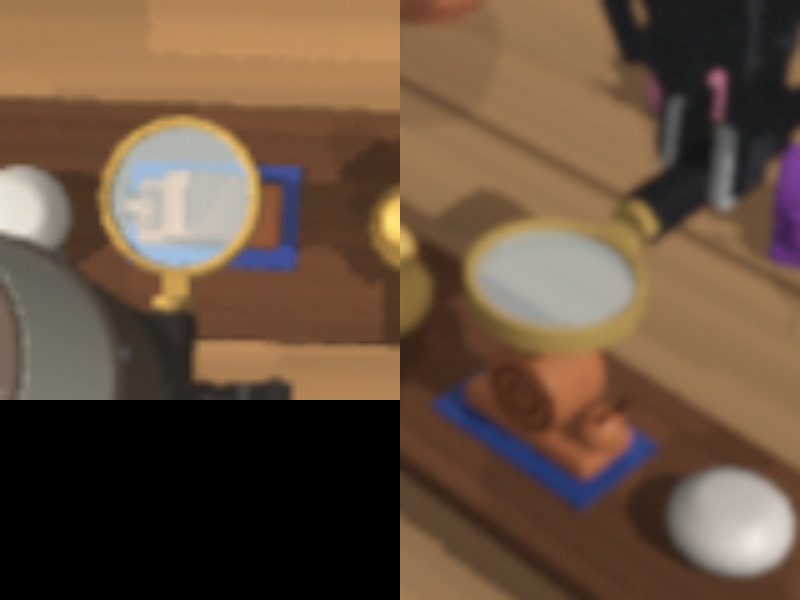

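```bash
python3 -c "
from bench import arm
print(arm.finish_job())"
```

```text
the job is handed in; nothing more can be done
None
```

I handed the job in with the snail upright and centred on the blue pad, its length along the row. The gripper is still holding the magnifier level over it, lens about 2 cm above the shell top and handle towards the robot, at 17.6 s on the clock. No judging result came back; position and height come from the images and arm readings, good to about 2 mm.

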